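# Open the paste box and dip the round brush

### The job

Lift the hinged lid of the wooden paste box by its handle until it is fully open and rests on its stop, then take the round upright brush, dip its bristles well down into the pot inside the box, and set it down (not dropped) upright on the square stone tile. Leave the lid open, and do not shift or upset the pot or anything else on the table or in the box.

Things in the scene. Friction and masses are not known exactly. Their poses are not given: they have to be found in the camera images.
- paste_box: fixed wooden box, 150 (x) x 220 (y) x 70 mm high without lid, walls and floor 6 mm; origin at the centre of its underside, on the table. Its -x side faces the robot, the lid is hinged on its +x rim. Inside stand the pot and a steel weight, one in the -y half and the other in the +y half.
- lid (a joint): angle of the lid: 0 closed, grows as the lid swings up and away from the robot, 1.8 rad = resting on its stop. The lid is a 10 mm board of 150 x 220 mm; it falls shut when released below about 1.4 rad and falls to its stop beyond about 1.6.
- lid_handle (a point): middle of the lid's brass bar handle: a bar about 100 mm long, 11 mm thick, parallel to the hinge (box y), its middle 35 mm above the lid's top face, 10 mm back from the front edge of the lid and 140 mm from the hinge; held by a post at each end, free in the middle. Its axes turn with the lid.
- lid_hinge (a point): middle of the hinge line at the box's +x rim, 70 mm above the table; the hinge line runs along box y.
- pot: small white ceramic pot, open at the top, standing loose in the box (under the lid): 84 mm across the rim, 50 mm high, wall 4 mm, floor about 5 mm; origin at the centre of its underside, z up.
- brush: round brush standing upright on its flat bristle face on the table, 130 mm tall, 100 g: bristles 34 mm diameter for the lowest 30 mm, steel ferrule 37 mm diameter up to 44 mm, then a wooden handle tapering to 24 mm diameter from 64 to 120 mm, rounded top. Origin at the centre of the bristle face, z up along the handle.
- tile: square stone tile 120 x 120 x 10 mm lying loose on the table; origin at the centre of its underside, its top 10 mm higher.
- box_weight: plain steel block 70 x 45 x 25 mm lying in the box beside the pot; origin at the centre of its underside. Leave it alone.
- flat_weight: plain steel block 100 x 60 x 30 mm lying on the table beyond the box. Leave it alone.
- spray: aluminium bottle with white cap, 56 mm diameter, 150 mm tall, standing on the table. Leave it alone.
- bowl: glazed open bowl on the table, 110 mm across, 45 mm high (not the pot in the box). Leave it alone.
- flat_brush: flat wide brush with wooden handle, 200 mm long, lying on the table. Leave it alone.
- jar: closed glass jar, 60 mm diameter, 70 mm tall. Leave it alone.
- folder: bone folder, a thin off-white strip 160 x 22 x 6 mm lying on the table. Leave it alone.
Things that resemble listed ones, but are neither listed nor needed, are in the scene too. What is shaped like the brush but orange or purple is not meant.

How it is judged:
By the outcome, as a careful person would: the job done as asked, in the order asked, and still so for the second after the job is handed in, with the robot touching nothing.
It also fails if it takes over 70 s, if anything falls off the work surface, if the arm or the gripper's body presses on something with over 40 N, if the wrist force passes 120 N, or if a joint passes its speed limit or range.

### The arm

A 6-joint arm with a two-finger parallel gripper is mounted at the origin on the work surface. World frame = base frame: x ahead of the robot, y to its left, z up, the work surface at z = 0. Lengths are in m, angles in degrees, forces in N, time in s.
With the tool pointing down it reaches from about 0.325 to 0.85 m from the base axis. Payload 15.5 kg.
Tool frame: the origin (TCP) lies at the very end of the fingers, on their centre line; the grasp point (between the pads) lies arm.grip_depth behind it (arm.grip_depth is the distance from the TCP to the grasp point, in m); z points along the fingers, y is the line along which they close (so a half turn about z gives the same grasp; the last joint's range is limited). The gripper opens to 91 mm and grips with 3 to 60 N. Pads are 32 mm wide; open, the fingers measure 118 mm over their backs; the gripper's body (76 mm by 178 mm) begins 60 mm behind the grasp point.
Start: joints at [-75.258, 28.281, 77.091, -0, 74.628, -5.472], TCP at [0.216, -0.587, 0.214] pointing down, gripper open.
Joint ranges: [-166.48, 166.48], [-47.26, 123.95], [12.59, 153.08], [-70.14, 250.14], [6.76, 159.57], [-176.63, 176.63]. Speed limits (degrees/s): [108.29, 108.29, 147.25, 172.46, 172.46, 172.46].

### API

Orientations are given as a 3x3 rotation matrix whose columns are the frame's x, y, z axes.
In Python, from rig import arm gives the robot as it stands. Calls block until the motion is done:
- arm.move_to(position, orientation): joint-space move of the TCP to a pose.
- arm.move_l(position, orientation=None, feed=0.15): straight line of the TCP; orientation=None keeps the orientation; feed is the mean speed in m/s.
- arm.move_joints(angles): joint-space move.
- arm.grip(opening): finger opening in m; the grip force is fixed at half the most; returns when the fingers have stopped.
- arm.sleep(seconds).
- arm.solve_ik(position, orientation): joint angles nearest the present ones, or None.
- arm.snapshot(name): name is "scene" or "top" or "wrist"; returns the picture (480x640x3 uint8, red, green, blue); there is no depth.
- arm.get_calibration(name): a dict with "intrinsics" (3x3 intrinsics, pixels), "cam_to_world" (4x4, takes a point from camera to world coordinates). Camera axes: x right, y down, z forward; pixel columns grow to the right and rows downward; lengths in m; the calibration is good to about 2 mm. A picture is of the moment at which its call begins: read the wrist's pose just before it. get_calibration takes no time and is no camera call; for the wrist camera it gives the pose at the moment of the call.
A pose or a line that the arm cannot do raises arm.Unreachable and nothing moves.
- arm.sign_off(): hands the job in; it is judged then, once.
Readings, each from a call of its own:
- arm.current_t(): time.
- arm.current_joint_positions(): joint angles.
- arm.current_dq(): joint speeds.
- arm.current_tau(): joint torques, N m.
- arm.current_ee_pos(): TCP position.
- arm.current_tool_rot(): TCP orientation.
- arm.current_force(): force on the tool from outside, world axes, zero at the start.
- arm.current_torque(): the same for the moment, N m.
- arm.current_width(): finger opening in m.
- arm.current_grasp_force(): force on a finger pad.
Only numpy, scipy, OpenCV 4.12 (cv2) and the standard library are available. Lean on these libraries where they do the work, as an engineer would, in place of code of your own. Each camera call takes 0.05 s, during which the arm holds its last target. There are 200 camera calls.

## Working session

There is one attempt and no reset: what is moved stays moved. The work goes in short steps, each a Python script; the robot and the scene stay as the last script left them, time stands still between calls to the robot, and variables do not carry over. Pictures are saved under pics/ and viewed, at most 10 in all, crops included, and the job is handed in when it is done.

```bash
ls; mkdir -p pics; python3 - <<'E'
from rig import arm
import cv2, numpy as np
np.set_printoptions(precision=4,suppress=True)
print(arm.grip_depth, arm.current_t())
for n in("scene","top"):
    im=arm.snapshot(n); c=arm.get_calibration(n); print(n,c)
    cv2.imwrite(f"pics/{n}0.png",im[:,:,::-1]); np.savez(f"{n}.npz",K=c["intrinsics"],T=c["cam_to_world"])
print(arm.current_tool_rot(), arm.get_calibration("wrist"))
E
```

```text
pics
0.0188 0.0
scene {'intrinsics': array([[495.2548,   0.    , 316.8382],
       [  0.    , 495.2548, 235.1852],
       [  0.    ,   0.    ,   1.    ]]), 'cam_to_world': array([[ 0.6149,  0.4536, -0.6451,  1.4101],
       [ 0.7884, -0.3727,  0.4894, -0.6278],
       [-0.0184, -0.8095, -0.5868,  0.8713],
       [ 0.    ,  0.    ,  0.    ,  1.    ]])}
top {'intrinsics': array([[473.1275,   0.    , 314.1751],
       [  0.    , 473.1275, 231.757 ],
       [  0.    ,   0.    ,   1.    ]]), 'cam_to_world': array([[ 0.0018, -0.9908,  0.135 ,  0.3675],
       [-1.    , -0.0007,  0.0089, -0.0134],
       [-0.0087, -0.135 , -0.9908,  1.4761],
       [ 0.    ,  0.    ,  0.    ,  1.    ]])}
[[ 0.9384  0.3455 -0.0003]
 [ 0.3455 -0.9384  0.001 ]
 [ 0.0001 -0.0011 -1.    ]] {'intrinsics': array([[405.067 ,   0.    , 321.461 ],
       [  0.    , 405.067 , 247.1385],
       [  0.    ,   0.    ,   1.    ]]), 'cam_to_world': array([[ 0.3451, -0.9101, -0.2294,  0.2788],
       [-0.9386, -0.335 , -0.0828, -0.5622],
       [-0.0015,  0.2439, -0.9698,  0.3838],
       [ 0.    ,  0.    ,  0.    ,  1.    ]])}
```

View pics/scene0.png

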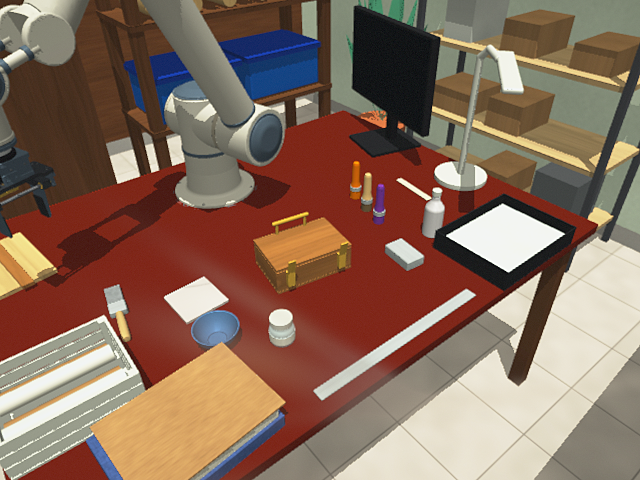

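View pics/top0.png

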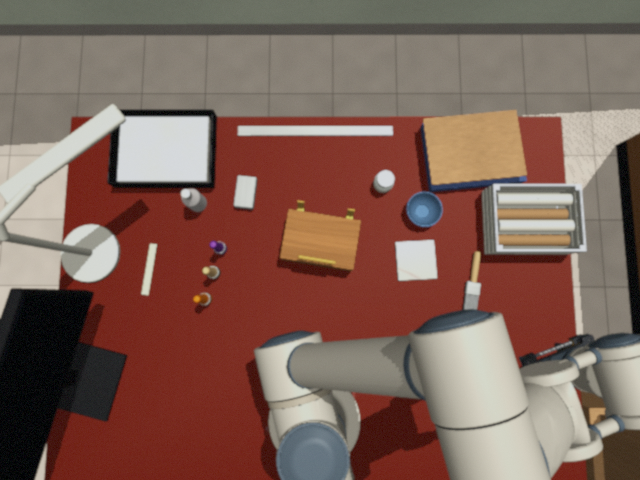

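The pictures show the lidded box at top (320,240) / scene (302,253). Brush candidates:
- Orange: top (202,299), scene (356,180).
- Tan/natural wood: top (210,272), scene (368,190).
- Purple: top (218,247), scene (379,203).

I choose the tan one by the description. The tile is at top (416,260) / scene (197,299). The flat weight at (245,192) and the white jar at (384,181) are not meant. Next, close crops.

```bash
python3 - <<'E'
import cv2
a=cv2.imread("pics/scene0.png")[150:300,245:445]; cv2.imwrite("pics/sc_crop.png",cv2.resize(a,None,fx=4,fy=4,interpolation=cv2.INTER_CUBIC))
a=cv2.imread("pics/top0.png")[190:310,190:445]; cv2.imwrite("pics/top_crop.png",cv2.resize(a,None,fx=3,fy=3,interpolation=cv2.INTER_CUBIC))
E
```

```text
(no output)
```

View pics/sc_crop.png

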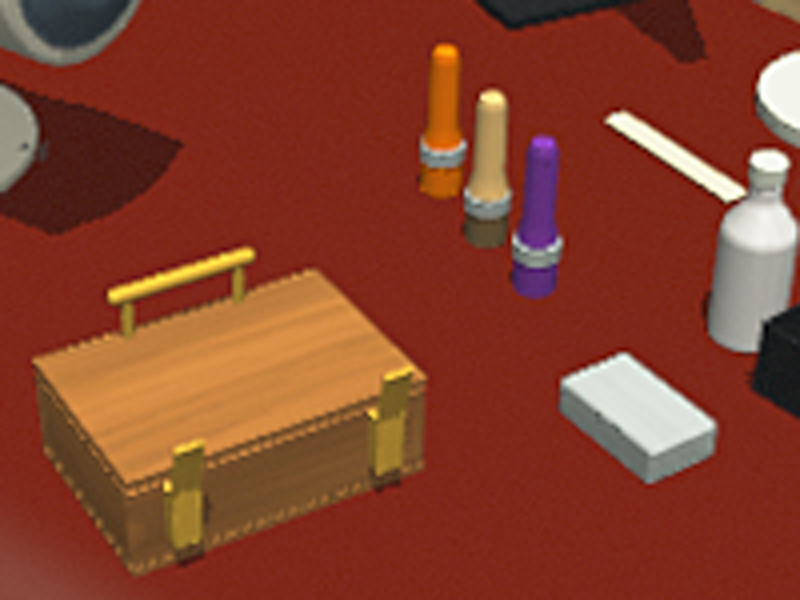

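View pics/top_crop.png

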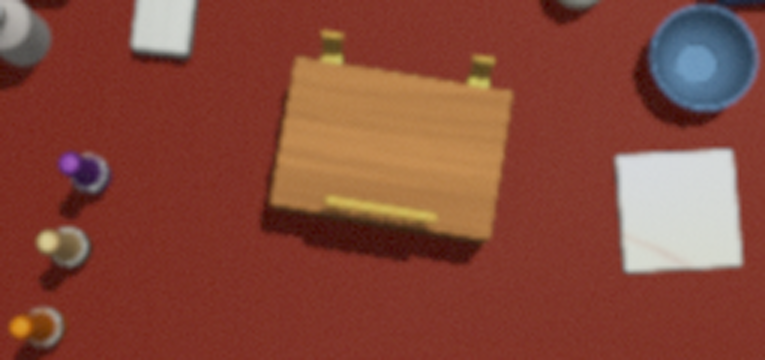

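The scene crop shows the tan brush (brown bristles, cap at crop (491,95)) between the orange (445,50) and purple (542,142) ones. The closed lid's handle bar runs from crop (112,297) to (250,255). The top crop shows the bar from (328,201) to (435,216) and the tile centred on (679,211).

```bash
cat > h.py <<'E'
import numpy as np, cv2
np.set_printoptions(precision=4,suppress=True)
def ray(K,T,p):
    d=T[:3,:3]@np.linalg.inv(K)@[p[0],p[1],1.]; return T[:3,3],d/np.linalg.norm(d)
def tri(obs):
    A=np.zeros((3,3));b=np.zeros(3);rs=[ray(*o) for o in obs]
    for o,d in rs:
        P=np.eye(3)-np.outer(d,d);A+=P;b+=P@o
    x=np.linalg.solve(A,b); return x,[np.linalg.norm((np.eye(3)-np.outer(d,d))@(x-o)) for o,d in rs]
def plane(K,T,p,z):
    o,d=ray(K,T,p); return o+d*(z-o[2])/d[2]
def cam(n):
    f=np.load(n+".npz"); return f["K"],f["T"]
def proj(K,T,X):
    q=np.linalg.inv(T)@np.append(X,1); u=K@q[:3]; return u[:2]/u[2]
E
python3 - <<'E'
from h import *
S=cam("scene");T=cam("top")
s=lambda x,y:((x+.5)/4-.5+245,(y+.5)/4-.5+150)
t=lambda x,y:((x+.5)/3-.5+190,(y+.5)/3-.5+190)
for n,a,b in [("handle-y",(112,297),(435,216)),("handle+y",(250,255),(328,201)),("lid +x-y",(130,490),(511,90)),("lid +x+y",(425,378),(297,57)),("lid -x+y",(315,270),(271,206)),("lid -x-y",(35,362),(489,240)),("brushtop",(491,95),(46,241)),("ferrule",(488,203),(69,247))]:
    print(n,*tri([(*S,s(*a)),(*T,t(*b))]))
print("tile",[plane(*T,t(*p),.01)[:2] for p in [(616,156),(733,150),(742,266),(626,272)]], tri([(*S,(196.5,298.5)),(*T,t(679,211))]))
print("bowl",plane(*T,t(703,58),.02))
E
```

```text
handle-y [ 0.466  -0.06    0.1184] [np.float64(0.0003130002840862062), np.float64(0.00031300028408607516)]
handle+y [0.481  0.0434 0.1161] [np.float64(0.00127324202275299), np.float64(0.001273242022753074)]
lid +x-y [ 0.5954 -0.1375  0.0754] [np.float64(0.0008085182512140385), np.float64(0.0008085182512141358)]
lid +x+y [0.6283 0.0766 0.0794] [np.float64(0.0010502676288323693), np.float64(0.0010502676288324715)]
lid -x+y [0.4793 0.1014 0.0779] [np.float64(0.0015234164866381433), np.float64(0.0015234164866381613)]
lid -x-y [ 0.4459 -0.1136  0.0777] [np.float64(0.0011987768525529587), np.float64(0.0011987768525527729)]
brushtop [0.4404 0.3083 0.1312] [np.float64(0.0006046014530145733), np.float64(0.0006046014530145239)]
ferrule [0.4404 0.3091 0.0333] [np.float64(0.0005334055033461519), np.float64(0.0005334055033462574)]
tile [array([ 0.5363, -0.2521]), array([ 0.5426, -0.3735]), array([ 0.4228, -0.3788]), array([ 0.4164, -0.2598])] (array([ 0.4804, -0.3144,  0.0069]), [np.float64(0.00226549903000841), np.float64(0.0022654990300083814)])
bowl [ 0.6378 -0.343   0.02  ]
```

```bash
cat >> h.py <<'E'
BX=np.array([0.9882,-0.1530,0]); BX/=np.linalg.norm(BX); BY=np.cross([0,0,1],BX); Z=np.array([0,0,1.])
HINGE=np.array([0.6119,-0.0300,0.07])
def bar(th):  # bar centre at lid angle th
    u=-0.14; w=0.045
    return HINGE+BX*(u*np.cos(th)+w*np.sin(th))+Z*(-u*np.sin(th)+w*np.cos(th))
def rot(a,s=1): # tool z tilted a forward of down; closing axis in BX/Z plane; s flips
    z=BX*np.sin(a)-Z*np.cos(a); x=s*BY; return np.column_stack([x,np.cross(z,x),z])
E
cat > chk.py <<'E'
from rig import arm
from h import *
g=arm.grip_depth
for s in(1,-1):
  for a0,a1 in((25,-40),(25,-25),(0,-25)):
    out=[]
    for th in np.linspace(0,1.78,4):
        a=np.radians(a0+(a1-a0)*th/1.78); R=rot(a,s)
        q=arm.solve_ik(bar(th)+R[:,2]*g,R); out.append(None if q is None else np.round(q,0))
    print(s,a0,a1,out)
print(bar(0))
for s in (1,-1):
  R=np.column_stack([-s*BX,s*BY,-Z])
  for p in ([.4404,.309,.08],[.4404,.309,.28],[.53,.03,.30],[.53,-.06,.1],[.48,-.315,.1]): print(s,p,arm.solve_ik(p,R))
E
python3 chk.py
```

```text
1 25 -40 [None, array([-8., 22., 98., -0., 57.,  1.]), array([-8., 37., 66.,  0., 95.,  0.]), array([ -9.,  59.,  30.,   0., 131.,   0.])]
1 25 -25 [None, array([ -8.,  20., 101.,  -0.,  50.,   1.]), array([-8., 31., 75.,  0., 82.,  0.]), array([ -8.,  49.,  46.,   0., 110.,   0.])]
1 0 -25 [array([ -8.,  26., 106.,  -0.,  48.,   1.]), array([-8., 27., 89.,  0., 73.,  0.]), array([-8., 36., 68.,  0., 93.,  0.]), array([ -8.,  49.,  46.,   0., 110.,   0.])]
-1 25 -40 [None, None, None, None]
-1 25 -25 [None, None, None, None]
-1 0 -25 [None, None, None, None]
[ 0.4735 -0.0086  0.115 ]
1 [0.4404, 0.309, 0.08] [ 28.6944  31.3355  97.703   -0.      50.9615 -52.5045]
1 [0.4404, 0.309, 0.28] [ 28.6944  17.7194  83.8219  -0.      78.4587 -52.5045]
1 [0.53, 0.03, 0.3] [ -3.2067  16.1992  82.874   -0.      80.9268 -84.4056]
1 [0.53, -0.06, 0.1] [-12.8744  29.3262  97.3736  -0.      53.3002 -94.0733]
1 [0.48, -0.315, 0.1] [ -39.2335   31.9216   91.5798   -0.       56.4987 -120.4324]
-1 [0.4404, 0.309, 0.08] [ 28.6944  31.3355  97.703   -0.      50.9615 127.4955]
-1 [0.4404, 0.309, 0.28] [ 28.6944  17.7194  83.8219  -0.      78.4587 127.4955]
-1 [0.53, 0.03, 0.3] [-3.2067 16.1992 82.874  -0.     80.9268 95.5944]
-1 [0.53, -0.06, 0.1] [-12.8744  29.3262  97.3736  -0.      53.3002  85.9267]
-1 [0.48, -0.315, 0.1] [-39.2335  31.9216  91.5798  -0.      56.4987  59.5676]
```

```bash
python3 - <<'E'
from rig import arm
from h import *
g=arm.grip_depth
R=rot(0); p=bar(0)+R[:,2]*g
arm.move_to(p+Z*.12,R); arm.grip(0.045)
arm.move_l(p+Z*.001,R,feed=.12); print(arm.current_force())
arm.grip(0.0); print(arm.current_width(),arm.current_grasp_force(),arm.current_force(),arm.current_t())
if .008<arm.current_width()<.015:
    for th in np.arange(.15,.61,.15):
        a=np.radians(-40*th/1.78); R=rot(a)
        arm.move_l(bar(th)+R[:,2]*g,R,feed=.08); print(th,arm.current_width(),arm.current_force())
print(arm.current_t())
im=arm.snapshot("scene"); cv2.imwrite("pics/lid1.png",cv2.resize(im[100:320,200:460,::-1],None,fx=2,fy=2))
E
```

```text
[ 0.3629 -0.5296 -0.7869]
0.010479719618284892 29.99795973300934 [-6.8961 -0.2963  7.1173] 4.9583
0.15 0.0100794628237749 [-7.6394 -0.2698  1.5645]
0.3 0.010237199182203869 [-12.4753   0.0497   4.8265]
0.44999999999999996 0.010155006381430172 [-15.5506  -0.9074  11.1523]
0.6 0.010457936551252118 [-18.959   -0.07    19.9388]
6.6167
```

View pics/lid1.png

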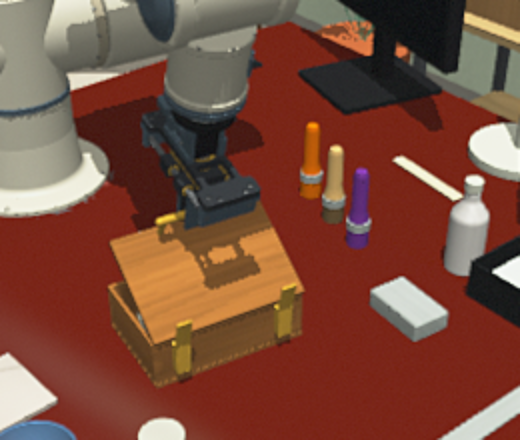

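The lid is lifting in a firm grip. The growing outward radial force says my radius is slightly short, so I continue and yield along that force.

```bash
python3 - <<'E'
from rig import arm
from h import *
g=arm.grip_depth; off=np.zeros(3)
def go(th):
    R=rot(np.radians(-40*th/1.78)); arm.move_l(bar(th)+off+R[:,2]*g,R,feed=.08)
    F=arm.current_force(); r=bar(th)-HINGE; r-=BY*(r@BY); r/=np.linalg.norm(r)
    print(round(th,2),arm.current_width(),F,"rad",F@r,"off",off); return F,r
for th in list(np.arange(.6,1.66,.15))+[1.72]:
    F,r=go(th)
    if np.linalg.norm(F)>60: break
    off=off+r*(F@r)*0.00008
print(arm.current_t())
E
```

```text
0.6 0.009939793883564021 [-17.8933  -1.0146  19.0565] rad 25.800347884951492 off [0. 0. 0.]
0.75 0.010341044251542744 [-8.1298 -3.1198 10.1101] rad 12.512206197514564 off [-0.0013  0.0002  0.0016]
0.9 0.009962294289798074 [-5.2787 -3.5626  6.8634] rad 8.068639780370374 off [-0.0017  0.0003  0.0025]
1.05 0.010073648255372178 [-3.1939 -5.6626  5.3407] rad 5.700513492380415 off [-0.002   0.0003  0.0031]
1.2 0.010333170060998428 [-3.6573 -6.6275  6.3716] rad 6.515559860075569 off [-0.0021  0.0003  0.0036]
1.35 0.00976856539169497 [-1.8168 -6.339   4.0822] rad 3.99127613053103 off [-0.0021  0.0003  0.0041]
1.5 0.010054727958889433 [-0.7143 -7.6816  5.2937] rad 5.253339435152415 off [-0.0021  0.0003  0.0044]
1.65 0.010128874564809974 [-0.0887 -8.7595  3.9619] rad 4.1405731805368164 off [-0.002   0.0003  0.0048]
1.72 0.010588421147955543 [-0.6717 -8.6426  2.121 ] rad 2.192856455795757 off [-0.0018  0.0003  0.0051]
10.1
```

```bash
python3 - <<'E'
from rig import arm
from h import *
g=arm.grip_depth; off=np.array([-.0018,.0003,.0052])
for th in (1.75,1.77,1.785):
    R=rot(np.radians(-40*th/1.78)); arm.move_l(bar(th)+off+R[:,2]*g,R,feed=.04); F=arm.current_force(); print(th,F)
    if np.linalg.norm(F[[0,2]])>20: break
arm.grip(.033); print(arm.current_force())
p=arm.current_ee_pos()
arm.move_l(p-R[:,2]*.09,feed=.15)
Rv=np.column_stack([-BX,BY,-Z])
for i,P in enumerate(([.50,-.07,.34],[.50,.05,.34])):
    arm.move_to(P,Rv)
    c=arm.get_calibration("wrist"); im=arm.snapshot("wrist")
    np.savez(f"w{i}.npz",K=c["intrinsics"],T=c["cam_to_world"]); cv2.imwrite(f"pics/w{i}.png",im[:,:,::-1])
im=arm.snapshot("scene"); cv2.imwrite("pics/s2.png",im[:,:,::-1])
a=cv2.imread("pics/w0.png");b=cv2.imread("pics/w1.png")
cv2.imwrite("pics/w01.png",np.vstack([np.hstack([cv2.resize(a,(400,300)),cv2.resize(b,(400,300))]),np.pad(cv2.resize(im[100:320,200:460,::-1],(354,300)),((0,0),(0,446),(0,0)))]))
print(arm.current_t())
E
```

```text
1.75 [-1.9295 -9.4499  1.8254]
1.77 [-1.0915 -9.7961  1.8066]
1.785 [-1.4715 -8.823   1.7947]
[0.735  0.3324 0.2564]Traceback (most recent call last):
  File "<stdin>", line 9, in <module>
rig.Unreachable: the arm cannot follow that straight line within its joint ranges
```

```bash
python3 - <<'E'
from rig import arm
from h import *
R=arm.current_tool_rot(); p=arm.current_ee_pos()
for d in (.05,.04,.035,.03,.025,.02):
    try: arm.move_l(p-R[:,2]*d,feed=.1); break
    except arm.Unreachable: pass
print(d,arm.current_force())
p=arm.current_ee_pos(); R2=rot(np.radians(-25))
arm.move_l(p+Z*.06,R2,feed=.15); print(arm.current_force())
Rv=np.column_stack([-BX,BY,-Z])
for i,P in enumerate(([.50,-.07,.34],[.50,.05,.34])):
    arm.move_to(P,Rv)
    c=arm.get_calibration("wrist"); im=arm.snapshot("wrist")
    np.savez(f"w{i}.npz",K=c["intrinsics"],T=c["cam_to_world"]); cv2.imwrite(f"pics/w{i}.png",im[:,:,::-1])
im=arm.snapshot("scene"); cv2.imwrite("pics/s2.png",im[:,:,::-1])
a=cv2.imread("pics/w0.png");b=cv2.imread("pics/w1.png")
cv2.imwrite("pics/w01.png",np.vstack([np.hstack([cv2.resize(a,(400,300)),cv2.resize(b,(400,300))]),np.pad(cv2.resize(im[100:320,200:460,::-1],(354,300)),((0,0),(0,446),(0,0)))]))
print(arm.current_t())
E
```

```text
0.05 [-1.5754  1.2533  0.0194]
[ 0.0376  0.1186 -1.6637]
14.85
```

View pics/w01.png

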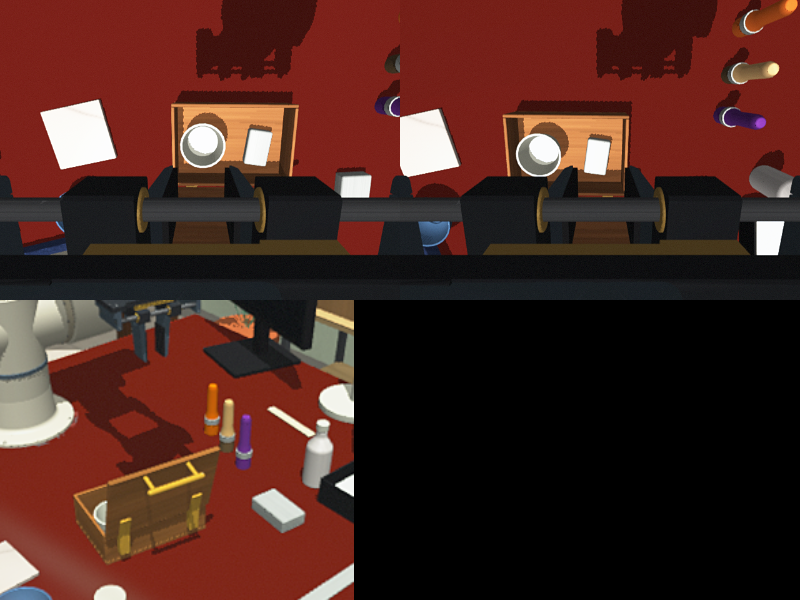

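The lid stands open at its stop (scene panel, no contact). The pot is in the -y half and the weight in the +y half. One enlarged composite gives the precise pixels for pot, tile and brush.

```bash
python3 - <<'E'
import cv2, numpy as np
a=cv2.imread("pics/w0.png")[150:290,60:500];b=cv2.imread("pics/w1.png")[85:290,150:640]
a=cv2.resize(a,(792,252),interpolation=cv2.INTER_CUBIC);b=cv2.resize(b,(784,328),interpolation=cv2.INTER_CUBIC)
cv2.imwrite("pics/z1.png",np.vstack([a,np.pad(b,((0,0),(0,8),(0,0)))]))
E
```

```text
(no output)
```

View pics/z1.png

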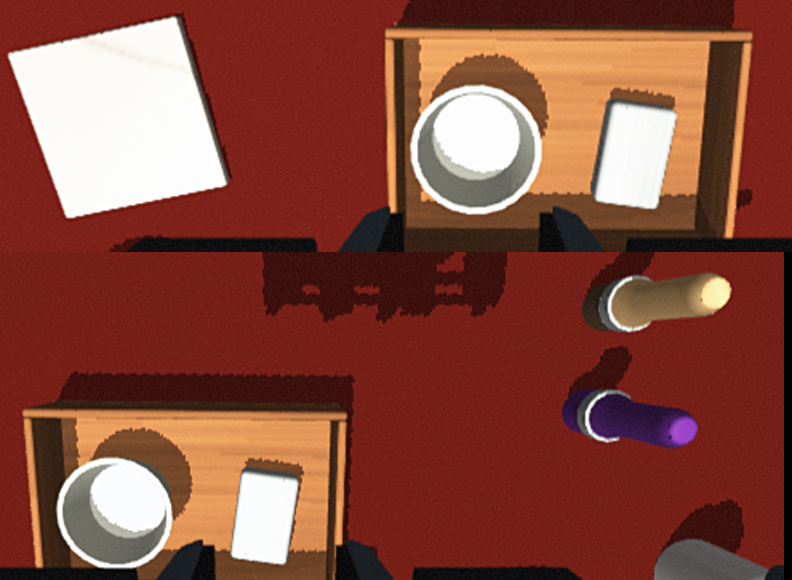

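The upper crop (wrist view 0) shows the pot rim centred at (476,149) and tile corners (9,54), (180,14), (228,184), (68,218). The lower crop (view 1) shows the rim centre at (114,512) and the tan brush's cap at (716,293).

```bash
python3 - <<'E'
from h import *
W0=cam("w0");W1=cam("w1");S=cam("scene");T=cam("top")
a=lambda x,y:((x+.5)/1.8-.5+60,(y+.5)/1.8-.5+150)
b=lambda x,y:((x+.5)/1.6-.5+150,(y+.5-252)/1.6-.5+85)
s=lambda x,y:((x+.5)/4-.5+245,(y+.5)/4-.5+150)
t=lambda x,y:((x+.5)/3-.5+190,(y+.5)/3-.5+190)
print("pot",*tri([(*W0,a(476.5,149)),(*W1,b(114.5,512))]),plane(*W0,a(476.5,149),.056),plane(*W1,b(114.5,512),.056))
print("rim width",[np.linalg.norm(plane(*W0,a(*u),.056)-plane(*W0,a(*v),.056)) for u,v in [((411,149),(542,149)),((476,86),(476,213))]])
c=[(9,54),(180,14),(228,184),(68,218)]; P=np.array([plane(*W0,a(*p),.01) for p in c]); print("tile",P[:,:2],P.mean(0),[np.linalg.norm(P[i]-P[i-1]) for i in range(4)])
print("tile tri",*tri([(*W0,a(121,117.5)),(*T,t(679,211))]))
print("brushtop",*tri([(*S,s(491,95)),(*T,t(46,241)),(*W1,b(716,293))]),plane(*W1,b(716,293),.127))
print("ferr",plane(*W1,b(625,304),.044))
print("box-front corners",plane(*W0,a(388,35),.07),plane(*W0,a(751,35),.07))
E
```

```text
pot [ 0.527  -0.0704  0.0552] [np.float64(0.0004376483708410349), np.float64(0.000437648370840914)] [ 0.5273 -0.0704  0.056 ] [ 0.5264 -0.0701  0.056 ]
rim width [np.float64(0.08329357613382202), np.float64(0.0825410511550471)]
tile [[ 0.4229 -0.3748]
 [ 0.415  -0.2536]
 [ 0.5347 -0.2493]
 [ 0.5416 -0.3686]] [ 0.4785 -0.3116  0.01  ] [np.float64(0.11889695162615878), np.float64(0.12147571164615496), np.float64(0.11982613974006288), np.float64(0.11941591181133929)]
tile tri [ 0.4792 -0.3189 -0.0048] [np.float64(0.0010801685859068693), np.float64(0.001080168585906843)]
brushtop [0.4397 0.3087 0.1308] [np.float64(0.0003959862482141633), np.float64(0.0011593095375721676), np.float64(0.0009855817554462883)] [0.4388 0.3114 0.127 ]
ferr [0.4381 0.3038 0.044 ]
box-front corners [ 0.448  -0.1113  0.07  ] [0.4812 0.1015 0.07  ]
```

```bash
python3 - <<'E'
from rig import arm
from h import *
R=np.column_stack([-BX,BY,-Z]); B=np.array([.4397,.308,0]); H=.0792
arm.grip(.05)
arm.move_to(B+Z*(H+.12),R); arm.move_l(B+Z*H,feed=.15); print(arm.current_force())
arm.grip(0); print(arm.current_width(),arm.current_grasp_force(),arm.current_force())
if arm.current_width()>.02:
    arm.move_l(B+Z*(H+.12),feed=.15)
    P=np.array([.527,-.0703,0]); arm.move_l(P+Z*(H+.12),feed=.25); arm.sleep(.3)
    print(arm.current_width(),arm.current_force(),arm.current_t())
im=arm.snapshot("scene"); cv2.imwrite("pics/s3.png",cv2.resize(im[100:320,200:460,::-1],(780,600)[:2] if 0 else (709,600)))
E
```

```text
[0.3781 0.3618 1.0888]
0.023333804914233855 29.986904324032366 [0.098  0.9068 4.1706]
0.02324328094584481 [ 0.5337  0.0556 -1.0852] 20.8917
```

View pics/s3.png

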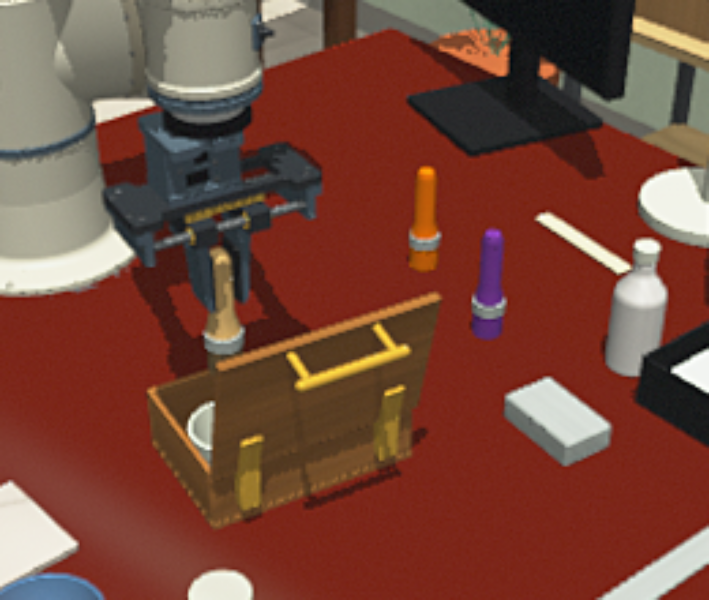

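The tan brush hangs upright in the fingers over the pot (ferrule at (223,340)), the lid is open, and the neighbouring brushes still stand. Now I dip, carry and place it.

```bash
python3 - <<'E'
from rig import arm
from h import *
H=.0792
print("ferrule expected/seen",proj(*cam("scene"),[.527,-.0703,.157]),(200+223/2.727,100+340/2.727))
P=np.array([.527,-.0703,0]); Q=np.array([.479,-.314,0])
F0=arm.current_force()
arm.move_l(P+Z*(H+.06),feed=.15); print(arm.current_force()-F0)
arm.move_l(P+Z*(H+.018),feed=.08); print(arm.current_force()-F0,arm.current_ee_pos()[2]-H); arm.sleep(.3)
arm.move_l(P+Z*(H+.125),feed=.12)
arm.move_l(Q+Z*(H+.125),feed=.25)
arm.move_l(Q+Z*(H+.018),feed=.15); arm.sleep(.2); F0=arm.current_force()
z=.014
while z>.004:
    arm.move_l(Q+Z*(H+z),feed=.02); arm.sleep(.1); f=arm.current_force()[2]-F0[2]
    if f>2: break
    z-=.0007
print("contact",z,f,arm.current_force()[2],arm.current_t())
im=arm.snapshot("scene"); cv2.imwrite("pics/s4.png",cv2.resize(im[180:360,130:370,::-1],(800,600)))
E
```

```text
ferrule expected/seen [281.4078 223.3627] (281.77484415108177, 224.6791345801247)
[0.2234 0.2339 0.1684]
[ 0.7067 -0.0852  0.6493] 0.018354155748806014
contact 0.009800000000000005 6.957128915926733 5.720462845860437 28.2667
```

View pics/s4.png

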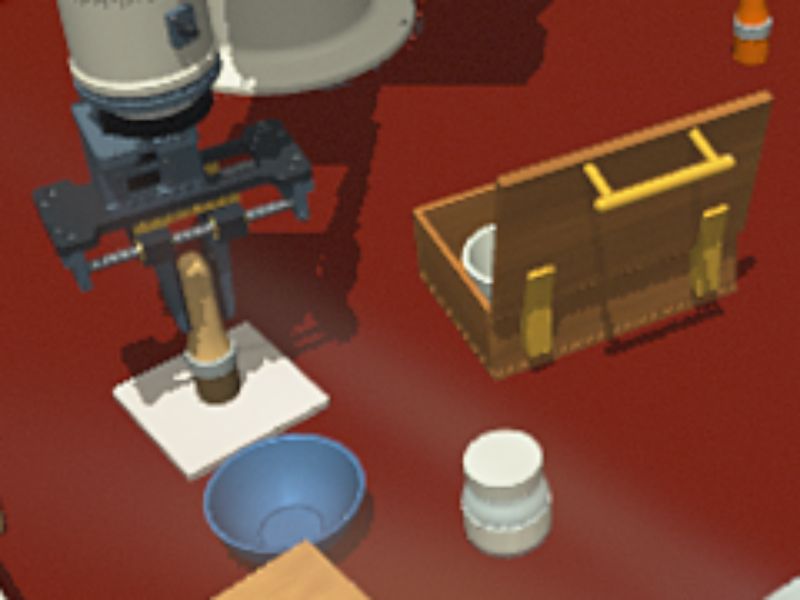

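The brush stands in the middle of the tile. I check its lean against the projected vertical: cap seen at (195,262), bristle base about (218,388).

```bash
python3 - <<'E'
from h import *
S=cam("scene")
for z in (.135,.047,.010): print(z,(proj(*S,[.479,-.314,z])-[130,180])*10/3)
for d in ([.01,0],[0,.01]): print(d,(proj(*S,[.479+d[0],-.314+d[1],.135])-[130,180])*10/3)
E
```

```text
0.135 [189.3046 262.9138]
0.047 [209.5512 354.6207]
0.01 [217.5683 390.9341]
[0.01, 0] [195.5375 269.6923]
[0, 0.01] [202.012  257.4244]
```

```bash
python3 - <<'E'
from rig import arm
from h import *
arm.grip(.05); arm.sleep(.3)
p=arm.current_ee_pos(); arm.move_l(p+Z*.17,feed=.12); arm.sleep(1)
im=arm.snapshot("scene"); a=im[130:360,130:430,::-1]
cv2.imwrite("pics/s5.png",cv2.resize(a,(780,598))); print(arm.current_t(),arm.current_force())
E
```

```text
31.825 [-0.832  -0.937   0.2969]
```

View pics/s5.png

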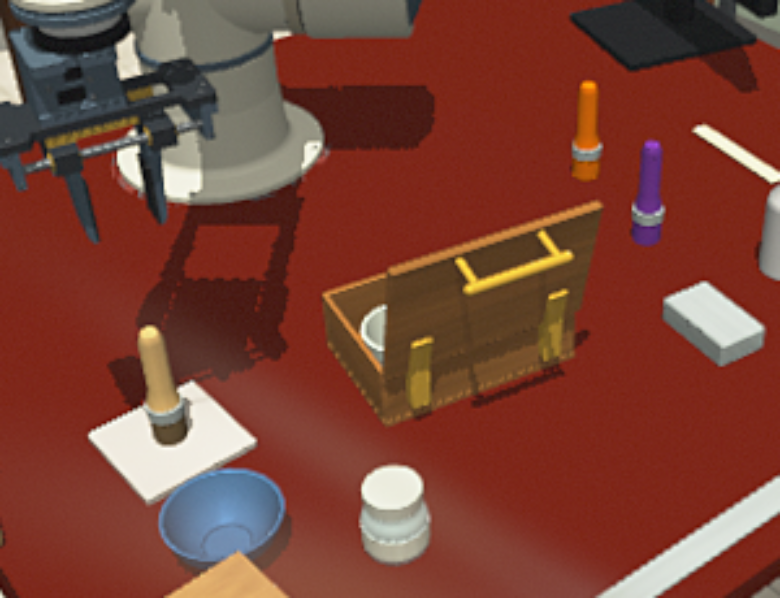

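The brush stands free and upright on the tile (168,430), the lid is open, the pot is in place, and the gripper is clear.

```bash
python3 -c "
from rig import arm
print(arm.sign_off())"
```

```text
the job is handed in; nothing more can be done
None
```

The job is handed in at about 32 s: the lid is open on its stop, the tan brush was dipped to about 7 mm above the pot floor and now stands upright on the tile, and nothing else looked moved in the last picture.

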